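# Jack up the welded shell and hold it

## Robot

A 6-joint arm with a two-finger parallel gripper is mounted at the origin on the work surface. World frame = base frame: x ahead of the robot, y to its left, z up, the work surface at z = 0. Lengths are in m, angles in rad, forces in N, time in s.
With the tool pointing down it reaches from about 0.425 to 0.95 m from the base axis. Payload 14.7 kg.
Tool frame: the origin (TCP) lies at the very end of the fingers, on their centre line; the grasp point (between the pads) lies 19 mm behind it; z points along the fingers, y is the line along which they close (so a half turn about z gives the same grasp; the last joint's range is limited). The gripper opens to 85 mm and grips with 20 to 120 N. Pads are 22 mm wide; open, the fingers measure 114 mm over their backs; the gripper's body (76 mm by 85 mm) begins 54 mm behind the grasp point. The pads swing forward as they close: fully open they stand 13 mm farther back than shut.
Start: joints at [1.299, 0.48, 1.596, -0, 1.065, -0.047], TCP at [0.145, 0.634, 0.231] pointing down, gripper open.
Joint ranges: [-2.75, 2.75], [-0.82, 2.05], [0.23, 2.67], [-1.56, 4.7], [0.09, 2.69], [-2.92, 2.92]. Speed limits (rad/s): [1.89, 1.89, 2.39, 3.01, 3.01, 3.01].

## Interface

Orientations are given as a rotation vector (axis times angle).
In Python, from bench import robot, viewer, finder gives the robot as it stands. The module is installed in compiled form; this text tells all that it offers.
- The arm moves only by the shell command python3 -m crank 'ROWS' [OPENING] [FORCE]. ROWS is JSON, a list of rows, each a list of 4 numbers: the shift along the tool's x, y, z in units of 25 mm (1.0 is 25 mm), then the turn about the tool's z in units of 5 degrees (1.0 is 5 degrees). In form: [[dx, dy, dz, roll], ...]. A call has 1 to 8 rows; each row is the pose to reach, as a shift and turn from the pose commanded when the call began, along the tool's axes at that moment; what a row does not reach only later rows make up. A row lasts 1/10 s, in which the tool goes at most 50 mm and 8.59 degrees, less where a joint would pass 70% of its speed; a pose out of reach is approached as far as the arm can. A call with a gripper value outside its range is refused whole. OPENING is the finger opening in mm, from 0 to 85.4, set as the call begins (- or left out, the last holds). The fingers move at their own pace and stop on an object; FORCE is the grip in N (left out, the last holds). Time passes only in rows, so rows that repeat a pose let the fingers close. It gives the time, the measured TCP pose, the force, the opening and the grip force at its end, in the units of the state.
- robot.get_obs(): the state, without advancing time (a new reading comes with each control period).
- viewer.grab_frame(name): name is "side" or "top" or "wrist"; returns a dict with "image" (420x560x3 uint8, red, green, blue), "fx", "fy", "cx", "cy" (pixels), "R" (3x3) and "t" (3): a world point X has camera coordinates R X + t; the wrist camera has in their place "tool_from_camera" (4x4, takes a point from camera to tool coordinates, whose origin is the TCP and whose axes are the flange's). Camera axes: x right, y down, z forward; pixel columns grow to the right and rows downward; lengths in m; the calibration is good to about 2 mm. A picture is of the moment at which its call begins: read the wrist's pose just before it. There is no depth.
- robot.close_job(): hands the job in; it is judged then, once.
Trained networks look in a picture, given as the dict that the camera call returned (one of the last four; its "shot" number tells which), for a name from the list of things; names that differ only in an ending like _2 or _b are one class to them, and where a whole thing is asked for, a point or a joint stands for the part that bears it (a point fixed in the world has none). Each returns a list of dicts, best first, with "confidence" (0 to 1); they miss things now and then, are a little off and sometimes report something else, mostly with a low value. They report only what shows in the picture. A call takes as long as a camera call.
- finder.boxes_of(picture, query): "bbox" ([centre column, centre row, width, height] in pixels, round what is visible of it).
The state is a dict: "t": time; "joints": joint angles; "joint_vel": joint speeds; "joint_torque": joint torques, N m; "tool_pos": TCP position; "tcp_rot": TCP orientation; "ft_force": force on the tool from outside, world axes, zero at the start; "torque": the same for the moment, N m; "gripper_width": finger opening in m; "grip_force": force on a finger pad.
Only numpy, scipy, OpenCV 4.12 (cv2) and the standard library are available. Lean on these libraries where they do the work, as an engineer would, in place of code of your own. Each camera call takes 0.05 s, during which the arm holds its last target. There are 200 camera calls.

## Task

Set the red lever jack on the table with its saddle centred under the yellow-marked lift pad of the hinged steel shell. Give the pump handle one full stroke to bed the jack (press it right down so that the shell rises, then let it come all the way up again and the shell settle back), then press the handle right down a second time and keep holding it down: the job finishes with you still pressing the handle and the shell held up by the jack alone. Do not push or lift the shell with the arm, and leave the other tools and scrap on the table where they are.

Things in the scene. Friction and masses are not known exactly. Their poses are not given: they have to be found in the camera images.
- jack: Loose red lever jack, 0.75 to 0.95 kg, to be slid or carried upright. Origin on its underside, straight below the saddle; z up, x from the handle end towards the saddle. Flat base plate 320 x 90 x 12 mm, from x = -270 to +50 mm, y = +-45 mm: it reaches under all of the handle, so pressing that does not tip the jack.
- jack_block (a point): Middle of the top face of the jack's red pump block, at x = -65 mm, y = 0 of the jack, 78 mm above the table. The block is 50 mm (jack's x) by 44 mm (jack's y), its sides plain down to the base plate: the place to grip the jack from above, across its y sides.
- saddle_top (a point): Centre of the top face of the jack's round steel saddle (44 mm across), at x = y = 0 of the jack. 78 mm above the table with the handle up; rises 36 mm when the handle is pressed fully down.
- press_point (a point): Middle of the top of the black handle grip (85 long, 30 wide, 16 mm thick), where to press; 145 mm from the handle's hinge, which lies at x = -80 mm, 62 mm up in the jack. Handle up: 132 mm above the table, 207 mm behind the saddle axis (jack's -x); right down: about 63 mm above the table, 225 mm behind.
- pump_handle (a joint): Pump handle angle, rad: 0 = up (grip end sloping up 0.45 rad above level), 0.5 = right down at its stop (0.05 rad below level). A spring brings it back up when let go. The saddle rises 72 mm per rad. Pressing the grip takes 3 to 6 N unloaded, up to about 18 N with the shell on the saddle.
- stand: Steel cradle fixed to the table, with the hinged shell. Origin on the table straight below the lift pad; z up, +y from the pad to the shell. Grey spindle shell, 380 mm along x, 114 mm thick, axis at y = 165, 108 mm high. A lug 60 mm wide, 8 thick, top 108 mm high, sticks out to y = -27. Below the lug it is open to y = 80 mm; the jack goes in from the -y side.
- lift_point (a point): Centre of the lower face of the lift pad, a yellow disc 40 mm across under the lug, 94 mm above the table when the shell is down (16 mm above the lowered saddle). A yellow disc with a black dot marks the same place on top of the lug.
- shell (a joint): Angle of the shell about its hinge, rad: 0 = down on its rest, grows as the lift pad rises (hinge axis along the stand's x, 285 mm from the lift pad). A full stroke of a well placed jack lifts the pad about 20 mm, 0.07 rad.
- hammer: Bystander: hammer lying near the far edge of the table, origin below its middle.
- brush: Bystander: brush lying on the robot's right, about 200 mm long, origin below its middle.
- pliers: Bystander: orange-handled pliers lying far off, 165 mm long, origin at the pivot.
- magnet: Bystander: blue welding magnet 46 x 42 x 17 mm, lying on the table between robot and cradle, origin at the centre of its underside.
- bulb: Bystander: standing steel bulb sculpture with wire leaves, 72 mm across, 110 mm high, origin at the centre of its underside.
- angle_iron: Bystander: rusty angle-iron offcut 140 x 35 x 35 mm, on the robot's right, origin at the centre of its underside.
- tin: Bystander: open aluminium tin 76 mm across, 70 mm high, near the robot, origin at the centre of its underside.

How it is judged:
By the outcome, as a careful person would: the job done as asked, in the order asked, and still so for the second after the job is handed in, while the arm keeps its last pose, push and grip.
It also fails if it takes over 58 s, if anything falls off the work surface, if the arm or the gripper's body presses on something with over 40 N, if the wrist force passes 120 N, or if a joint passes its speed limit or range.

## Working session

There is one attempt and no reset: what is moved stays moved. The work goes in short steps, Python scripts to look and compute and a shell command to move; the robot and the scene stay as the last step left them, time stands still between calls to the robot, and variables do not carry over. Pictures are saved under pics/ and viewed, at most 10 in all, crops included, and the job is handed in when it is done.

```bash
mkdir -p pics
cat > h.py <<'E'
import numpy as np, cv2
from bench import robot, viewer, finder
from scipy.spatial.transform import Rotation as Ro
def shot(n,save=None):
    o=robot.get_obs(); f=viewer.grab_frame(n)
    if n=="wrist":
        T=np.eye(4);T[:3,:3]=Ro.from_rotvec(o["tcp_rot"]).as_matrix();T[:3,3]=o["tool_pos"]
        M=np.linalg.inv(T@np.array(f["tool_from_camera"])); f["R"],f["t"]=M[:3,:3],M[:3,3]
    if save: cv2.imwrite("pics/"+save,cv2.cvtColor(f["image"],cv2.COLOR_RGB2BGR))
    return f
def at_z(f,u,v,z):
    R=np.array(f["R"]);t=np.array(f["t"]);c=-R.T@t
    d=R.T@np.array([(u-f["cx"])/f["fx"],(v-f["cy"])/f["fy"],1]); return c+d*(z-c[2])/d[2]
def proj(f,X):
    p=np.array(f["R"])@np.array(X)+np.array(f["t"]); return f["fx"]*p[0]/p[2]+f["cx"],f["fy"]*p[1]/p[2]+f["cy"]
E
python3 - <<'E'
from h import *
o=robot.get_obs();print({k:np.round(v,3) for k,v in o.items()})
for n in("top","side"):
    f=shot(n,n+"1.png");R=np.array(f["R"]);print(n,-R.T@np.array(f["t"]))
    for q,z in [("jack",0.03),("jack_block",.078),("saddle_top",.078),("press_point",.132),("lift_point",.108),("stand",.1),("magnet",.017),("tin",.07),("bulb",.11),("angle_iron",.03)]:
        for b in finder.boxes_of(f,q)[:2]:
            print(q,round(b["confidence"],2),np.round(b["bbox"]),np.round(at_z(f,*b["bbox"][:2],z),3))
E
```

```text
{'t': np.float64(0.0), 'joints': array([ 1.299,  0.481,  1.597,  0.   ,  1.065, -0.047]), 'joint_vel': array([-0.002,  0.001, -0.001,  0.001,  0.001, -0.   ]), 'joint_torque': array([ 5.0000e-03, -9.5067e+01, -4.3019e+01,  0.0000e+00,  1.2000e-02,
       -0.0000e+00]), 'tool_pos': array([0.145, 0.633, 0.231]), 'tcp_rot': array([-3.520e-01, -3.122e+00,  2.000e-03]), 'ft_force': array([-0.456, -0.223,  0.206]), 'torque': array([-0.032, -0.001, -0.044]), 'grip_force': np.float64(0.0), 'gripper_width': np.float64(0.086)}
top [ 0.48843705 -0.07231603  1.43769725]
jack_block 0.59 [329. 198.  99.  31.] [ 0.591 -0.218  0.078]
jack_block 0.47 [258. 149.  74.  42.] [0.756 0.007 0.078]
saddle_top 0.62 [296. 199.  17.  14.] [ 0.589 -0.11   0.078]
press_point 0.78 [351. 196.  51.  10.] [ 0.592 -0.279  0.132]
press_point 0.2 [329. 198.  96.  32.] [ 0.586 -0.212  0.132]
lift_point 0.85 [181. 201. 103. 122.] [0.592 0.251 0.108]
lift_point 0.63 [415. 207.  26.  46.] [ 0.553 -0.481  0.108]
stand 0.63 [180. 201. 111. 122.] [0.591 0.255 0.1  ]
magnet 0.75 [255. 254.  14.  14.] [0.414 0.028 0.017]
magnet
[... 416 characters left out ...]
 0.587 -0.096  0.078]
press_point 0.96 [296. 154.  21.  47.] [ 0.573 -0.255  0.132]
lift_point 0.61 [209. 314. 162. 143.] [0.586 0.282 0.108]
lift_point 0.45 [247. 178.  42.  30.] [ 0.678 -0.137  0.108]
stand 0.8 [198. 334. 181. 173.] [0.59  0.327 0.1  ]
stand 0.73 [297. 153.  22.  49.] [ 0.586 -0.294  0.1  ]
magnet 0.6 [320. 274.  22.  20.] [0.407 0.039 0.017]
magnet 0.41 [381. 144.  53.  29.] [ 0.368 -0.526  0.017]
tin 0.92 [362. 210.  32.  33.] [ 0.354 -0.163  0.07 ]
tin 0.5 [197. 234.  89.  66.] [0.735 0.065 0.07 ]
bulb 0.9 [284. 138.  15.  30.] [ 0.642 -0.338  0.11 ]
angle_iron 0.95 [326. 136.  43.  14.] [ 0.548 -0.49   0.03 ]
angle_iron 0.66 [285. 182.  60. 108.] [ 0.602 -0.235  0.03 ]
```

```bash
python3 -c "
import cv2
a=cv2.imread('pics/top1.png')[90:300,120:440];b=cv2.imread('pics/side1.png')[90:440,80:460]
cv2.imwrite('pics/a.png',cv2.resize(a,None,fx=2.5,fy=2.5));cv2.imwrite('pics/b.png',cv2.resize(b,None,fx=1.7,fy=1.7))"
```

```text
(no output)
```

View pics/a.png

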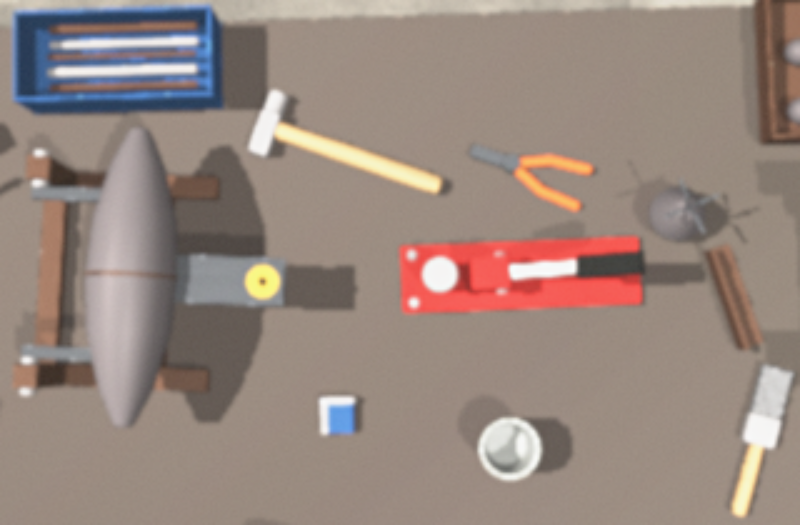

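View pics/b.png

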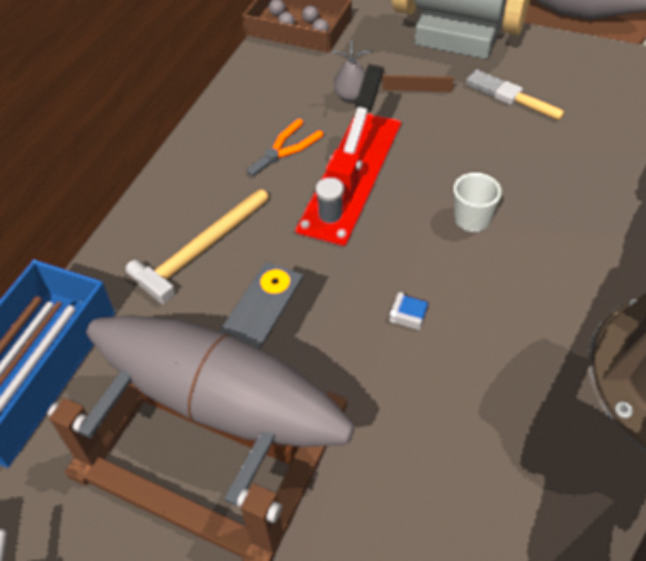

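The top view shows the yellow disc at about (225,203) and the saddle at (296,200). The jack's grip points right at about (364,196), and the path between jack and pad is clear. The side view agrees. Next I'll refine these by colour and work out the move.

```bash
cat >> h.py <<'E'
def blob(f,lo,hi,amin=20):
    m=cv2.inRange(cv2.cvtColor(f["image"],cv2.COLOR_RGB2HSV),lo,hi)
    c=[x for x in cv2.findContours(m,cv2.RETR_EXTERNAL,cv2.CHAIN_APPROX_NONE)[0] if cv2.contourArea(x)>amin]
    return sorted(c,key=cv2.contourArea)[::-1]
YEL=((22,150,120),(34,255,255)); RED=((0,200,110),(6,255,255))
def cen(c):
    (u,v),_,_=cv2.minAreaRect(c); return u,v
def to_tool(d):
    o=robot.get_obs();return Ro.from_rotvec(o["tcp_rot"]).as_matrix().T@np.array(d)
def jack_rect(f,z=.012):
    c=np.vstack([x for x in blob(f,*RED)])[:,0]
    P=np.array([at_z(f,u,v,z)[:2] for u,v in c]);return cv2.minAreaRect((P*1000).astype(np.float32))
E
python3 - <<'E'
from h import *
for n in("top","side"):
    f=shot(n)
    ys=blob(f,*YEL,15)
    for y in ys[:3]: print(n,"yellow",cv2.contourArea(y),np.round(cen(y)),np.round(at_z(f,*cen(y),.108),4))
    print("jack",jack_rect(f))
    b=[q for q in finder.boxes_of(f,"saddle_top")][0]["bbox"]; print(np.round(at_z(f,*b[:2],.078),4))
    if n=="top":
        for u,v in [(120+490/2.5,200),]: print("block",at_z(f,u,v,.078))
        # lug edges in crop: left/right long edges
        for p in [(188,255),(283,262),(283,305),(188,300),(137,128),(122,425)]: print("lug",np.round(at_z(f,120+p[0]/2.5,90+p[1]/2.5,.108),4))
R=Ro.from_rotvec(robot.get_obs()["tcp_rot"]).as_matrix();print(np.round(R,3))
E
```

```text
Traceback (most recent call last):
  File "h.py", line 26, in jack_rect
    c=np.vstack([x for x in blob(f,*RED)])[:,0]
      ~~~~~~~~~^^^^^^^^^^^^^^^^^^^^^^^^^^^
ValueError: need at least one array to concatenate
```

```bash
sed -i 's/RED=.*/RED=((0,175,110),(8,255,255))/' h.py
python3 - <<'E'
from h import *
for n in("top","side"):
    f=shot(n);h=cv2.cvtColor(f["image"],cv2.COLOR_RGB2HSV)
    if n=="top": print(h[211,330],h[200,315],h[202,230],h[203,222:232].tolist())
    for lo,hi in [YEL,((170,150,110),(180,255,255)),RED]:
        for y in blob(f,lo,hi,15)[:3]: print(n,lo[0],cv2.contourArea(y),np.round(cen(y)),np.round(at_z(f,*cen(y),.108),4))
    if n=="top":
        for p in [(188,255),(283,262),(283,305),(188,300),(137,128),(122,425)]: print("lug",np.round(at_z(f,120+p[0]/2.5,90+p[1]/2.5,.108),4))
        for p in [(400,245),(642,237),(645,305),(404,312)]: print("base",np.round(at_z(f,120+p[0]/2.5,90+p[1]/2.5,.012),4))
        print("saddle",at_z(f,296,199.6,.078),"block",at_z(f,316,200,.078))
print(np.round(Ro.from_rotvec(robot.get_obs()["tcp_rot"]).as_matrix(),3))
E
```

```text
[  1 165 248] [  1 165 246] [ 29 116 252] [[29, 124, 249], [25, 141, 246], [20, 143, 200], [20, 138, 187], [24, 144, 241], [29, 127, 249], [30, 118, 248], [30, 118, 248], [29, 119, 252], [24, 110, 245]]
top 0 70.5 [308. 198.] [ 0.5904 -0.1498  0.108 ]
top 0 45.0 [331. 205.] [ 0.567  -0.2185  0.108 ]
top 0 21.0 [357. 202.] [ 0.5735 -0.3008  0.108 ]
lug [0.6183 0.206  0.108 ]
lug [0.6063 0.0863 0.108 ]
lug [0.5522 0.0873 0.108 ]
lug [0.5615 0.2068 0.108 ]
lug [0.7819 0.2689 0.108 ]
lug [0.4073 0.2916 0.108 ]
base [ 0.6336 -0.0605  0.012 ]
base [ 0.6358 -0.3857  0.012 ]
base [ 0.5444 -0.3861  0.012 ]
base [ 0.5432 -0.0636  0.012 ]
saddle [ 0.58821773 -0.11139119  0.078     ] block [ 0.58526617 -0.17534477  0.078     ]
side 22 323.5 [388.  66.] [ 0.4257 -0.8704  0.108 ]
side 22 279.5 [321.  55.] [ 0.6866 -0.8724  0.108 ]
side 22 152.0 [242. 255.] [0.5841 0.1134 0.108 ]
side 0 1613.0 [284. 194.] [ 0.5587 -0.1137  0.108 ]
[[-0.975  0.223 -0.   ]
 [ 0.223  0.975  0.   ]
 [ 0.     0.    -1.   ]]
```

```bash
sed -i 's/^YEL=.*/YEL=((22,90,150),(34,255,255)); RED=((0,130,110),(8,255,255))/;s/^RED=.*//' h.py
python3 -m crank '[[-13.4,-9.4,0,8],[-13.4,-9.4,0,8],[-13.4,-9.4,0,8],[-13.4,-9.4,0,8],[-13.4,-9.4,0,8],[-13.4,-9.4,0,8],[-13.4,-9.4,0,8],[-13.4,-9.4,0,8]]' 85
python3 - <<'E'
from h import *
R=Ro.from_rotvec(robot.get_obs()["tcp_rot"]).as_matrix();p=robot.get_obs()["tool_pos"]
f=shot("top",'t2.png')
y=blob(f,*YEL,15)
for c in y[:4]: print("yel",cv2.contourArea(c),cen(c),at_z(f,*cen(c),.108))
print(jack_rect(f))
print(np.degrees(np.arctan2(R[1,1],R[0,1])), to_tool(np.array([.588,-.15,.25])-p)/.025)
E
```

```text
t: 2.05
tool_pos: [0.414, 0.3351, 0.2315]
tcp_rot: [1.399, 2.813, 0.001]
ft_force: [0.7, 1.5, 0.3]
gripper_width: 0.0852
grip_force: 0.0
yel 808.0 (506.0, 255.5) [ 0.39630568 -0.75304434  0.108     ]
yel 776.5 (501.4273681640625, 174.81277465820312) [ 0.64684534 -0.7530753   0.108     ]
yel 130.5 (224.5, 202.5) [0.58273372 0.11414987 0.108     ]
((590.2681274414062, -219.90118408203125), (91.03587341308594, 320.9532165527344), 0.8285982012748718)
37.12641266190294 [-19.68527718  -6.12152846  -0.69518022]
```

```bash
python3 -m crank '[[-19.7,-6.5,-0.7,7.4],[-19.7,-6.5,-0.7,7.4],[-19.7,-6.5,-0.7,7.4],[-19.7,-6.5,-0.7,7.4],[-19.7,-6.5,-0.7,7.4],[-19.7,-6.5,-0.7,7.4],[-19.7,-6.5,-0.7,7.4],[-19.7,-6.5,-0.7,7.4]]'
python3 - <<'E'
from h import *
o=robot.get_obs();R=Ro.from_rotvec(o["tcp_rot"]).as_matrix()
print(np.degrees(np.arctan2(R[1,1],R[0,1])), to_tool(np.array([.589,-.175,.25])-o["tool_pos"])/.025,np.round(o["joints"],2))
E
```

```text
t: 2.9
tool_pos: [0.5425, -0.0437, 0.2451]
tcp_rot: [2.219, 2.223, 0.001]
ft_force: [1.6, 0.8, -0.7]
gripper_width: 0.0854
grip_force: 0.0
0.11015746501222422 [-5.25694162  1.84983656 -0.1945521 ] [-0.14  0.32  1.82  0.    1.   -0.14]
```

```bash
python3 -m crank '[[-2,0.7,0,0],[-4,1.4,0,0],[-5.2,1.85,0,0],[-5.2,1.85,0,0],[-5.2,1.85,0,0]]'
python3 - <<'E'
from h import *
f=shot("wrist",'w1.png')
print(jack_rect(f))
for q,z in [("jack_block",.078),("saddle_top",.078)]:
    for b in finder.boxes_of(f,q)[:2]: print(q,round(b["confidence"],2),np.round(b["bbox"]),np.round(at_z(f,*b["bbox"][:2],z),4))
o=robot.get_obs();print(o["tool_pos"],[np.round(proj(f,X)) for X in [(.589,-.11,.078),(.589,-.175,.078)]])
E
```

```text
t: 3.4
tool_pos: [0.5884, -0.1721, 0.2444]
tcp_rot: [-2.221, -2.221, 0.0]
ft_force: [-0.0, 0.3, 0.0]
gripper_width: 0.0851
grip_force: 0.0
((591.2554931640625, -217.8472137451172), (88.9529037475586, 317.9714660644531), 0.7456868886947632)
jack_block 0.83 [286. 218.  85. 299.] [ 0.5912 -0.2033  0.078 ]
saddle_top 0.91 [286. 122.  48.  49.] [ 0.5902 -0.1115  0.078 ]
saddle_top 0.68 [286. 219.  83. 300.] [ 0.5911 -0.2049  0.078 ]
[ 0.58828413 -0.17036139  0.24484044] [array([284., 120.]), array([284., 190.])]
```

View pics/w1.png

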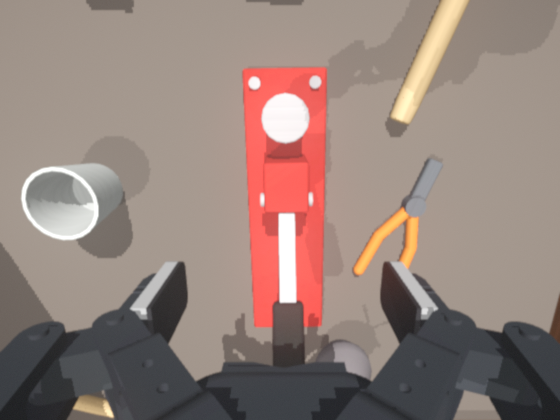

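The wrist view shows the saddle at (286,118), the block at (287,184) and the handle running towards the gripper, which agrees with the estimates. I'll descend onto the block.

```bash
python3 -m crank '[[-0.2,0.1,2,0],[-0.2,0.1,4,0],[-0.2,0.1,5.5,0],[-0.2,0.1,6.5,0],[-0.2,0.1,7.2,0],[-0.2,0.1,7.8,0],[-0.2,0.1,8,0],[-0.2,0.1,8,0]]'
python3 - <<'E'
from h import *
f=shot("wrist");print(np.round(f["tool_from_camera"],3)); f=f if 1 else 0
for b in finder.boxes_of(f,"saddle_top")[:1]: print(np.round(b["bbox"]),at_z(f,*b["bbox"][:2],.078))
o=robot.get_obs();print(o["tool_pos"],o["ft_force"])
E
```

```text
t: 4.35
tool_pos: [0.5911, -0.176, 0.0447]
tcp_rot: [-2.218, -2.224, 0.0]
ft_force: [-0.1, -0.8, -0.4]
gripper_width: 0.0849
grip_force: 0.0
[[-0.001 -0.959 -0.283  0.073]
 [ 1.    -0.001 -0.001  0.   ]
 [ 0.001 -0.283  0.959 -0.143]
 [ 0.     0.     0.     1.   ]]
[280. 124. 131. 137.] [ 0.59008669 -0.10845992  0.078     ]
[ 0.59170945 -0.17641958  0.04567794] [ 0.89727818  0.07057966 -0.35923655]
```

```bash
python3 -m crank '[[-0.2,0.1,0,0],[0,0,0,0],[0,0,0,0],[0,0,0,0],[0,0,0,0],[0,0,0,0],[0,0,0,0],[0,0,0,0]]' 30 70
python3 -m crank '[[0,0,-0.1,0],[0,0,-0.2,0],[0,0,-0.2,0],[0,0,-0.2,0]]'
python3 - <<'E'
from h import *
f=shot("wrist");
for b in finder.boxes_of(f,"saddle_top")[:1]: print(np.round(b["bbox"]),at_z(f,*b["bbox"][:2],.083))
o=robot.get_obs();p=o["tool_pos"];print(p,o["ft_force"],o["torque"])
print(np.round(o["tcp_rot"],3))
E
```

```text
t: 5.25
tool_pos: [0.5908, -0.1762, 0.0455]
tcp_rot: [-2.219, -2.224, 0.0]
ft_force: [-3.6, 2.3, 10.4]
gripper_width: 0.043
grip_force: 72.7
t: 5.65
tool_pos: [0.5909, -0.1764, 0.0496]
tcp_rot: [-2.219, -2.223, 0.0]
ft_force: [-1.4, 0.9, -8.6]
gripper_width: 0.0434
grip_force: 72.1
[281. 122. 132. 136.] [ 0.59020133 -0.10814446  0.083     ]
[ 0.59097237 -0.17644129  0.04954826] [ 0.4034603   0.54469145 -8.92266493] [ 0.22392348 -0.01593522  0.05007136]
[-2.219 -2.223  0.   ]
```

```bash
python3 -m crank '[[1,-0.1,0,0.1],[2.2,-0.2,0,0.3],[3.5,-0.4,0,0.5],[4.8,-0.5,0,0.7],[5.7,-0.6,0,0.8],[6.1,-0.64,0,0.8],[6.1,-0.64,0,0.8],[6.1,-0.64,0,0.8]]'
python3 - <<'E'
from h import *
f=shot("wrist","w2.png");
for b in finder.boxes_of(f,"saddle_top")[:1]: print(np.round(b["bbox"]),b["confidence"],at_z(f,*b["bbox"][:2],.083))
for c in blob(f,*YEL,100)[:3]: print(cv2.contourArea(c),cen(c),at_z(f,*cen(c),.108))
g=shot("side")
for c in blob(g,*YEL,60)[:4]: print(cv2.contourArea(c),cen(c),at_z(g,*cen(c),.108))
o=robot.get_obs();p=o["tool_pos"];print(p,o["ft_force"],o["grip_force"])
R=Ro.from_rotvec(o["tcp_rot"]).as_matrix();print(np.degrees(np.arctan2(R[1,1],R[0,1])))
E
```

```text
t: 6.55
tool_pos: [0.5751, -0.0244, 0.0498]
tcp_rot: [2.295, 2.145, 0.0]
ft_force: [-0.4, -0.8, -8.2]
gripper_width: 0.0429
grip_force: 72.6
[281. 124. 130. 135.] 0.93 [0.57890145 0.04288049 0.083     ]
232.0 (203.9199981689453, 226.5600128173828) [0.70946163 0.06372452 0.108     ]
151.0 (241.5, 255.0) [0.58410813 0.11343205 0.108     ]
[ 0.57503213 -0.02497577  0.04977963] [ 0.26983485 -0.81875837 -8.6312618 ] 72.58726000785828
-3.932743502005035
```

View pics/w2.png

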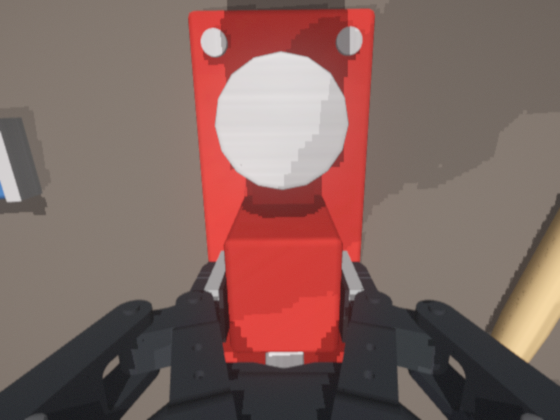

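The saddle sits at (282,121) and the jack is held squarely. The pad isn't in view yet, so I'll go in most of the way and look again.

```bash
python3 -m crank '[[0.6,0,0,0],[1.3,0,0,0],[1.8,0,0,0],[2,0,0,0],[2,0,0,0],[2,0,0,0]]'
python3 - <<'E'
from h import *
f=shot("wrist","w3.png");
for b in finder.boxes_of(f,"saddle_top")[:1]: print(np.round(b["bbox"]),b["confidence"],at_z(f,*b["bbox"][:2],.083))
for c in blob(f,*YEL,100)[:3]: print(cv2.contourArea(c),cen(c),cv2.boundingRect(c),at_z(f,*cen(c),.108))
o=robot.get_obs();p=o["tool_pos"];print(p,o["ft_force"],o["grip_force"])
E
```

```text
t: 7.3
tool_pos: [0.5782, 0.0256, 0.0498]
tcp_rot: [2.295, 2.145, -0.0]
ft_force: [0.3, -1.1, -8.4]
gripper_width: 0.0431
grip_force: 72.6
[282. 169. 117.  40.] 0.97 [0.58127451 0.07841546 0.083     ]
14912.5 (282.0, 60.0) (194, 0, 177, 121) [0.58365532 0.10886147 0.108     ]
[0.57813677 0.02537282 0.04975771] [ 0.09487898  0.76384674 -8.62315596] 72.61586308479309
```

View pics/w3.png

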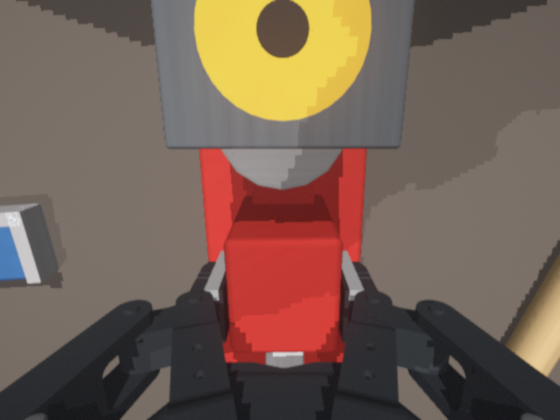

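The dot is at (283,28) and the lug edge is level with the jack, so the alignment is good. I'll compute the remaining shift.

Run:
```python
from h import *
f=shot("wrist")
a=at_z(f,283,28,.108);b=at_z(f,282,121,.083);print(a,b,to_tool(a-b)/.025)
```

```text
[0.58434408 0.1153879  0.108     ] [0.58246294 0.09374906 0.083     ] [ 0.86857839  0.01605681 -1.00007937]
```

```bash
python3 -m crank '[[0.4,0.01,0,0],[0.75,0.01,0,0],[0.84,0.01,0,0],[0.84,0.01,0.08,0],[0.84,0.01,0.15,0],[0.84,0.01,0.19,0],[0.84,0.01,0.2,0]]'
python3 -m crank '[[0,0,0,0],[0,0,0,0],[0,0,0,0],[0,0,0,0],[0,0,0,0]]' 85
python3 - <<'E'
from h import *
o=robot.get_obs();p=o["tool_pos"];print(p,o["ft_force"])
f=shot("wrist","w4.png")
R=Ro.from_rotvec(o["tcp_rot"]).as_matrix()
print("saddle est",p+R@[.0687,0,0])
for c in blob(f,*YEL,100)[:3]: print(cv2.contourArea(c),cen(c),cv2.boundingRect(c))
print(proj(f,[.5840,.1145,.108]))
E
```

```text
t: 8.15
tool_pos: [0.5798, 0.0468, 0.0455]
tcp_rot: [-2.295, -2.145, -0.0]
ft_force: [-5.4, 4.0, 13.5]
gripper_width: 0.0429
grip_force: 75.2
t: 8.65
tool_pos: [0.58, 0.0467, 0.0448]
tcp_rot: [2.295, 2.145, 0.0]
ft_force: [-0.6, -0.3, 0.1]
gripper_width: 0.0853
grip_force: 0.0
[0.57995218 0.04673309 0.04477582] [-0.59566169 -0.27490904  0.08020866]
saddle est [0.58460672 0.11527523 0.04477529]
24295.0 (280.5, 119.5) (194, 30, 174, 180)
(np.float64(280.4809498324959), np.float64(128.5720410697299))
```

View pics/w4.png

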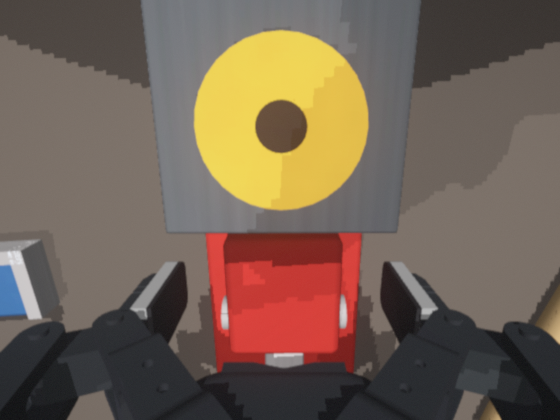

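The dot is at (281,126), which puts the pad over the saddle to within about 1 mm. Next I'll raise the arm, move back over the grip and close the fingers.

```bash
python3 -m crank '[[0,0,-1,0],[0,0,-2.5,0],[0,0,-4.2,0],[0,0,-4.8,0],[-1.5,0,-4.8,0],[-3.5,0,-4.8,0],[-5.2,0,-4.8,0],[-5.54,0,-4.8,0]]'
python3 -m crank '[[0,0,0,0],[0,0,0,0],[0,0,0,0],[0,0,0,0],[0,0,0,0]]' 0
python3 - <<'E'
from h import *
f=shot("wrist","w5.png")
o=robot.get_obs();p=o["tool_pos"];R=Ro.from_rotvec(o["tcp_rot"]).as_matrix();print(p,o["ft_force"])
print("vs press point (tool units)",R.T@(np.array([.5846,.1153,.132])-.207*R[:,0]-p)/.025)
E
```

```text
t: 9.5
tool_pos: [0.5702, -0.0951, 0.1649]
tcp_rot: [2.297, 2.142, -0.0]
ft_force: [0.2, 0.8, -0.3]
gripper_width: 0.085
grip_force: 0.0
t: 10.0
tool_pos: [0.5706, -0.0905, 0.1648]
tcp_rot: [-2.294, -2.146, 0.0]
ft_force: [-0.1, 0.1, -0.2]
gripper_width: 0.012
grip_force: 0.0
[ 0.57059666 -0.09068768  0.16476801] [ 1.14240569 -0.16401259 -0.35089951]
vs press point (tool units) [-0.02150205  0.00990803  1.31085055]
```

View pics/w5.png

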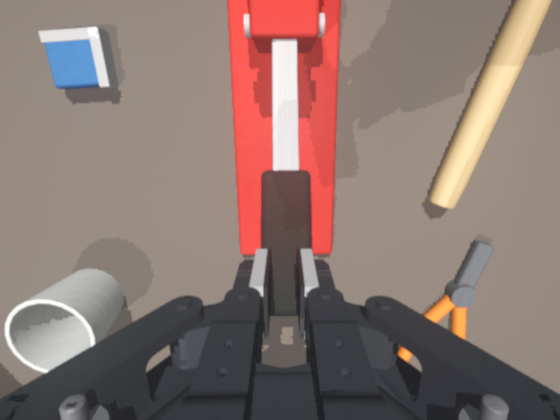

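The closing fingers are centred over the black grip, which spans rows 170–315. I'll press in stages, following the handle's arc.

```bash
python3 -m crank '[[0,0,0.6,0],[0,0,1.1,0],[-0.05,0,1.4,0],[-0.2,0,1.75,0],[-0.36,0,2.1,0],[-0.45,0,2.4,0],[-0.54,0,2.65,0],[-0.54,0,2.65,0]]'
```

```text
t: 10.85
tool_pos: [0.5697, -0.1048, 0.0979]
tcp_rot: [-2.296, -2.144, -0.001]
ft_force: [-0.1, 8.1, 10.6]
gripper_width: -0.0003
grip_force: 5.6
```

```bash
python3 -m crank '[[-0.06,0,0.3,0],[-0.12,0,0.56,0],[-0.15,0,0.85,0],[-0.18,0,1.1,0],[-0.18,0,1.3,0],[-0.18,0,1.4,0],[-0.18,0,1.4,0],[-0.18,0,1.4,0]]'
python3 - <<'E'
from h import *
o=robot.get_obs();print(o["tool_pos"],o["ft_force"])
f=shot("side","s2.png"); cv2.imwrite("pics/s2c.png",cv2.resize(cv2.imread("pics/s2.png")[90:400,100:420],None,fx=1.8,fy=1.8))
for c in blob(f,*YEL,60)[:4]: print(cv2.contourArea(c),cen(c),at_z(f,*cen(c),.128))
E
```

```text
t: 11.65
tool_pos: [0.5694, -0.1093, 0.0637]
tcp_rot: [2.296, 2.145, 0.001]
ft_force: [-2.6, 5.8, 14.7]
gripper_width: -0.0
grip_force: 6.8
[ 0.56944339 -0.10933792  0.06374391] [-2.55480776  5.84872212 14.69694082]
160.5 (240.5, 249.5) [0.58523807 0.11282249 0.128     ]
147.0 (203.9400177001953, 226.42001342773438) [0.6990263  0.07783155 0.128     ]
```

View pics/s2c.png

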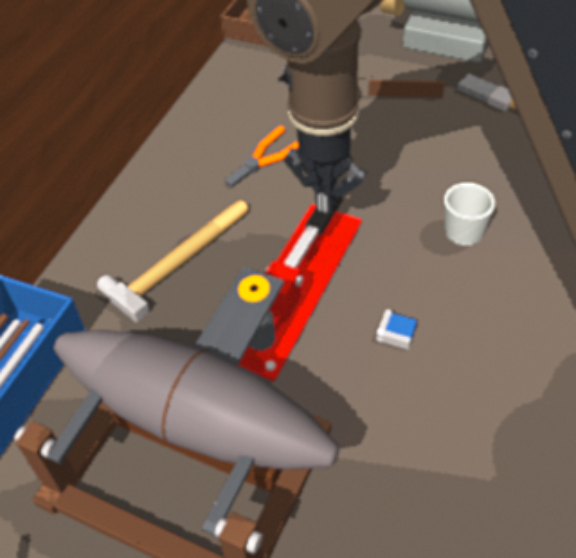

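The pad marker has risen from row 255 to row 249.5, about 20 mm, so the shell is up on the jack. I'll press slightly further to confirm the stop, then release fully.

```bash
python3 -m crank '[[0,0,0.08,0],[0,0,0.08,0],[0,0,0.08,0],[0,0,0.08,0]]'
```

```text
t: 12.1
tool_pos: [0.5695, -0.1093, 0.0623]
tcp_rot: [2.295, 2.144, 0.001]
ft_force: [-4.1, 5.9, 23.2]
gripper_width: 0.0001
grip_force: 11.4
```

```bash
python3 -m crank '[[0,0,-0.3,0],[0.05,0,-0.8,0],[0.15,0,-1.3,0],[0.3,0,-1.8,0],[0.45,0,-2.3,0],[0.72,0,-2.8,0],[0.72,0,-3.3,0],[0.72,0,-3.5,0]]'
python3 -m crank '[[0,0,0,0],[0,0,0,0],[0,0,0,0],[0,0,0,0],[0,0,0,0],[0,0,0,0],[0,0,0,0],[0,0,0,0]]'
python3 - <<'E'
from h import *
f=shot("side","s3.png")
o=robot.get_obs();p=o["tool_pos"];R=Ro.from_rotvec(o["tcp_rot"]).as_matrix();print(p,o["ft_force"])
for c in blob(f,*YEL,60)[:3]: print(cv2.contourArea(c),cen(c),at_z(f,*cen(c),.108))
for b in finder.boxes_of(f,"press_point")[:1]: print(b, proj(f,np.array([.5846,.1153,.132])-.207*R[:,0]))
w=shot("wrist","w6.png")
cv2.imwrite("pics/c6.png",np.hstack([cv2.imread("pics/s3.png")[80:400,120:420],cv2.imread("pics/w6.png")[:320]])[:, :800])
E
```

```text
t: 12.9
tool_pos: [0.5711, -0.0914, 0.1504]
tcp_rot: [2.294, 2.145, 0.001]
ft_force: [-0.3, -0.0, -0.3]
gripper_width: -0.0003
grip_force: 0.0
t: 13.7
tool_pos: [0.5705, -0.0914, 0.149]
tcp_rot: [-2.295, -2.145, 0.0]
ft_force: [0.1, 0.6, -1.1]
gripper_width: -0.0003
grip_force: 0.0
[ 0.57048601 -0.09136751  0.14900026] [-0.21234674 -0.97170129 -0.29368624]
232.5 (387.6037902832031, 67.38679504394531) [ 0.42691798 -0.86169998  0.108     ]
147.0 (241.5, 255.0) [0.58410813 0.11343205 0.108     ]
111.5 (220.74002075195312, 213.8200225830078) [0.68846245 0.00999801 0.108     ]
{'bbox': [273.6, 208.2, 30.0, 53.6], 'confidence': 0.97} (np.float64(277.11548447561427), np.float64(192.05134512736794))
```

View pics/c6.png

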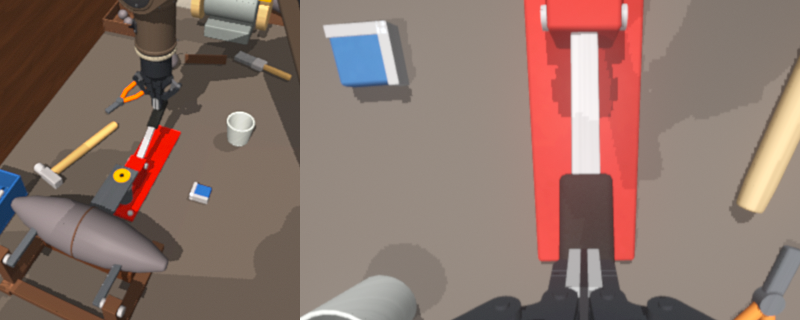

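The handle is back up and the shell has settled, with the marker at row 255 again. The jack hasn't moved. Second press:

```bash
python3 -m crank '[[0,0,0.45,0],[-0.05,0,0.77,0],[-0.2,0,1.12,0],[-0.36,0,1.47,0],[-0.45,0,1.77,0],[-0.54,0,2.02,0],[-0.6,0,2.3,0],[-0.66,0,2.6,0]]'
python3 -m crank '[[-0.03,0,0.3,0],[-0.06,0,0.6,0],[-0.06,0,0.8,0],[-0.06,0,0.9,0],[-0.06,0,0.92,0],[-0.06,0,0.92,0],[-0.06,0,0.92,0],[-0.06,0,0.92,0]]'
python3 - <<'E'
from h import *
f=shot("side","s4.png");o=robot.get_obs();print(o["tool_pos"],o["ft_force"])
for c in blob(f,*YEL,60)[:4]: print(cv2.contourArea(c),cen(c))
E
```

```text
t: 14.65
tool_pos: [0.5695, -0.1074, 0.0838]
tcp_rot: [-2.296, -2.144, -0.001]
ft_force: [2.0, 12.5, 12.0]
gripper_width: -0.0003
grip_force: 6.6
t: 15.45
tool_pos: [0.5696, -0.1091, 0.062]
tcp_rot: [2.295, 2.144, 0.001]
ft_force: [-4.9, 8.6, 29.6]
gripper_width: -0.0003
grip_force: 14.5
[ 0.56957498 -0.10913984  0.06196678] [-4.38140559  7.71728728 29.33197064]
162.0 (240.5, 249.5)
144.0 (203.9400177001953, 226.42001342773438)
```

```bash
python3 -m crank '[[0,0,-0.03,0],[0,0,-0.03,0],[0,0,-0.03,0],[0,0,-0.03,0],[0,0,-0.03,0],[0,0,-0.03,0]]'
python3 - <<'E'
from h import *
f=shot("side");o=robot.get_obs();print(o["tool_pos"],o["ft_force"])
for c in blob(f,*YEL,60)[:1]: print(cen(c))
print(robot.close_job())
E
```

```text
t: 16.1
tool_pos: [0.5695, -0.1091, 0.0624]
tcp_rot: [2.295, 2.145, 0.001]
ft_force: [-2.7, 7.0, 22.9]
gripper_width: -0.0001
grip_force: 11.2
[ 0.56949769 -0.10913873  0.06237405] [-2.38096327  7.4922621  22.09386017]
(240.5, 249.5)
the job is handed in; nothing more can be done
None
```

The job is handed in at about 16 s: the jack's saddle is within about 1 mm of the pad centre, one full bedding stroke is done, and the handle is held right down with about 22 N while the jack alone holds the shell up about 20 mm.

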